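# Lock the filter cover at the pot-dusting bench

## Robot

A 6-joint arm with a two-finger parallel gripper is mounted at the origin on the work surface. World frame = base frame: x ahead of the robot, y to its left, z up, the work surface at z = 0. Lengths are in m, angles in degrees, forces in N, time in s.
With the tool pointing down it reaches from about 0.25 to 0.725 m from the base axis. Payload 9.7 kg.
Tool frame: the origin (TCP) lies at the very end of the fingers, on their centre line; the grasp point (between the pads) lies 19 mm behind it; y points along the fingers, x is the direction in which the jaws open and shut, and the axes are right-handed (so a half turn about y gives the same grasp; the last joint's range is limited). The gripper opens to 85 mm and grips with 20 to 120 N. Pads are 22 mm wide; open, the fingers measure 114 mm over their backs; the gripper's body (76 mm by 85 mm) begins 54 mm behind the grasp point. The pads swing forward as they close: fully open they stand 13 mm farther back than shut.
Start: joints at [69.442, 4.979, 10.078, 95.1, 0, 90], TCP at [0.193, 0.515, 0.231] pointing down, gripper open.
Joint ranges: [-179.16, 179.16], [-48.56, 103.87], [-65.8, 70.77], [-126.05, 130.52], [-82.76, 87.17], [-180, 180]. Speed limits (degrees/s): [127.2, 127.2, 147.25, 180, 180, 180].

## Interface

Orientations are given as [roll, pitch, yaw] about the fixed x, y, z axes, in that order (R = Rz(yaw) Ry(pitch) Rx(roll)).
In Python, from workcell import bot gives the robot as it stands.
- The arm moves only by the shell command python3 -m jog 'ROWS' [FORCE]. ROWS is JSON, a list of rows, each an object with "rotation": the turn, a rotation vector about the world's x, y, z in degrees, a list of three; "travel": the shift along the world's x, y, z in mm, a list of three; "jaw": the gripper command: -1 is shut, 1 is fully open, values between are in proportion. In form: [{"rotation": [rx, ry, rz], "travel": [x, y, z], "jaw": jaw}, ...]. A call has 1 to 8 rows; each row shifts and turns the commanded pose from where the row before left it; what a row does not reach is not made up. A row lasts 1/8 s, in which the tool goes at most 62.5 mm and 10.7 degrees, less where a joint would pass 70% of its speed; a pose out of reach is approached as far as the arm can. A call with a gripper value outside its range is refused whole. The fingers move at their own pace and stop on an object; FORCE is the grip in N (left out, the last holds). Time passes only in rows, so rows that do not move let the fingers close. It gives the time, the measured TCP pose, the force and the opening at its end, in the units of the state.
- bot.get_obs(): the state, without advancing time (a new reading comes with each control period).
- bot.camera(name): name is "scene" or "top"; returns the picture (480x640x3 uint8, red, green, blue); there is no depth.
- bot.camera_params(name): a dict with "K" (3x3 intrinsics, pixels), "view" (4x4, takes a point from world to camera coordinates). Camera axes: x right, y up, looking along -z (the intrinsics and any distortion apply to the point x, -y, -z); pixel columns grow to the right and rows downward; lengths in m; the calibration is good to about 2 mm. A picture is of the moment at which its call begins. camera_params takes no time and is no camera call.
- bot.job_done(): hands the job in, once; it reports no verdict.
Trained networks look in the newest picture that a camera, given by its name, has taken for a name from the list of things; names that differ only in an ending like _2 or _b are one class to them, and where a whole thing is asked for, a point or a joint stands for the part that bears it (a point fixed in the world has none). Each returns a list of dicts, best first, with "score" (0 to 1); they miss things now and then, are a little off and sometimes report something else, mostly with a low value. They report only what shows in the picture. A call takes as long as a camera call.
- bot.recognise(camera, thing): "xy" ([column, row] in pixels, amid what is visible of it).
- bot.trace(camera, thing): "mask" (480x640 bool, what is visible of it) and "xy" ([column, row] in pixels, amid what is visible of it).
The state is a dict: "time": time; "q": joint angles; "qd": joint speeds; "joint_efforts": joint torques, N m; "ee_pos": TCP position; "tcp_rot": TCP orientation; "wrist_force": force on the tool from outside, world axes, zero at the start; "torque": the same for the moment, N m; "opening": finger opening in m.
Only numpy, scipy, OpenCV 4.12 (cv2) and the standard library are available. Lean on these libraries where they do the work, as an engineer would, in place of code of your own. Each camera call takes 0.05 s, during which the arm holds its last target.

## Task

The filter has just been changed and the grey cover of the blue dust-filter box was left ajar. Push the cover down until it is fully shut, then set a fingertip in the slot of its yellow fastener and turn it clockwise, seen from above, as far as it goes, so that the cover is locked. This is fingertip work with nothing to pick up: do not raise the cover any further, and leave the blue pot, the maroon bowl and the green cup standing where they are.

Things in the scene. Friction and masses are not known exactly. Their poses are not given: they have to be found in the camera images.
- filter_box: blue steel box fixed to the bench, 300 (x) x 260 (y) x 100 mm high, open at the top, a steel pipe stub on its +x face. Origin: centre of its underside, on the bench; its -x side looks roughly towards the robot (turned up to 0.35 rad). The cover's hinge runs along the box's y at the box's x = +150 mm, z = 100 mm.
- lid (a joint): angle in rad of the grey cover (plate 300 x 264 x 8 mm, 0.6 kg): 0 = fully shut, hard stop, its top then level 108 mm above the bench; positive = its free edge (-x side) raised. Starts 0.15 to 0.4 ajar. The stiff hinge keeps it at any angle; about 3 to 5 N down near the free edge moves it.
- lid_edge (a point): middle of the free edge of the cover's top face, 300 mm from the hinge; moves with the cover. 25 mm of flat cover lie between this edge and the collar, and more than 70 mm at each side of the collar.
- fastener (a joint): angle in rad of the fastener: 0 = open, 1.571 = locked, hard stops at both; grows clockwise seen from above. Starts 0 to 0.3, stays where left, takes about 0.12 N m (4 N at 30 mm from the axis). A tongue under the cover turns with it below a keeper in the box: it goes home only if the cover is shut. At 0 the slot lies along the box's y, at 1.571 along its x.
- fastener_center (a point): on the fastener's turning axis at its top face, 215 mm from the hinge, midway across the cover; moves with the cover (axes: the cover's). The fastener is a yellow disc 96 mm across with one straight slot 36 mm wide, 16 mm deep, 96 mm long right across its middle (black floor). Its top stands 20 mm above the cover: 128 mm above the bench when shut.
- pointer_end (a point): turns with the fastener: the end of the slot that carries a white stripe on its floor, on the slot's middle line, 48 mm from the axis, at the top face's height. It lies at the box's -y side (white dot) when open and at the box's -x side (red dot) when locked.
- locked_mark (a point): red dot marking locked, on the fixed black collar round the fastener, 54.5 mm from the axis towards the cover's free edge; a white dot on the collar's -y side marks open. The collar (98 mm inside, 120 mm outside diameter) stands 2 mm above the disc and closes the slot's ends. Moves with the cover.
- blue_pot: blue glazed pot, 90 mm across, 75 mm tall, standing loose on the bench beside the box; origin at the centre of its underside. To be left alone.
- maroon_bowl: maroon glazed bowl, 100 mm across, 60 mm tall, loose beside the box; origin at the centre of its underside. To be left alone.
- green_cup: pale green glazed cup, 72 mm across, 70 mm tall, loose beside the box; origin at the centre of its underside. To be left alone.

How it is judged (in metres and radians):
On the way, in this order (a step that is already met when the one before it is completed fails the run):
1. the cover is pushed fully shut, the fastener not yet turned to locked (value of joint lid below 0.015 rad and value of joint fastener below 1 rad), for 0.2 s.
2. the fastener is turned clockwise to its stop with the cover shut (value of joint fastener above 1.45 rad and value of joint lid below 0.015 rad), for 0.2 s.
At the end, for the whole second after the job is handed in: The cover is shut (within 0.015 rad), the fastener is turned to its locked stop (above 1.45 rad of 1.571) and at rest, and the three pots stand upright within 30 mm of where they were (all of step 2 and distance of each of blue_pot, maroon_bowl, green_cup from where it was at the start of the episode below 0.03 m and angle between each of blue_pot, maroon_bowl, green_cup's own z axis and vertical below 0.2 rad and velocity of joint fastener between -0.05 and 0.05 rad/s); the robot touches nothing.
It fails at once if a pot is lifted, knocked over or shifted by more than 30 mm (distance of any of blue_pot, maroon_bowl, green_cup from where it was at the start of the episode above 0.03 m or angle between any of blue_pot, maroon_bowl, green_cup's own z axis and vertical above 0.5 rad or height (world z) of any of blue_pot, maroon_bowl, green_cup above 0.015 m).
It fails at once if the cover is lifted further open instead of being pushed shut (value of joint lid above 0.45 rad).
It also fails if it takes over 46 s, if anything falls off the work surface, if the arm or the gripper's body presses on something with over 40 N, if the wrist force passes 120 N, or if a joint passes its speed limit or range.

## Working session

There is one attempt and no reset: what is moved stays moved. The work goes in short steps, Python scripts to look and compute and a shell command to move; the robot and the scene stay as the last step left them, time stands still between calls to the robot, and variables do not carry over. Pictures are saved under pics/ and viewed, and the job is handed in when it is done.

```bash
mkdir -p pics; ls
cat > h.py <<'E'
import numpy as np, cv2
from workcell import bot
def proj(name,P):
    c=bot.camera_params(name);K=np.array(c["K"]);V=np.array(c["view"])
    P=np.atleast_2d(P);p=(V@np.c_[P,np.ones(len(P))].T)[:3]
    p=np.array([p[0],-p[1],-p[2]]);u=K@p
    return (u[:2]/u[2]).T
def ray(name,uv):
    c=bot.camera_params(name);K=np.array(c["K"]);V=np.array(c["view"])
    d=np.linalg.inv(K)@np.array([uv[0],uv[1],1.]);d=np.array([d[0],-d[1],-d[2]])
    R=V[:3,:3];o=-R.T@V[:3,3];return o,R.T@d
def atz(name,uv,z):
    o,d=ray(name,uv);return o+d*(z-o[2])/d[2]
E
python3 - <<'E'
from h import *
for n in("scene","top"):
    im=bot.camera(n);cv2.imwrite(f"pics/{n}0.png",im[:,:,::-1])
    c=bot.camera_params(n);print(n,c)
    for t in("filter_box","lid_edge","fastener_center","pointer_end","locked_mark","blue_pot","maroon_bowl","green_cup"):
        print(t,[(np.round(r["xy"]),round(r["score"],2)) for r in bot.recognise(n,t)[:3]])
print(bot.get_obs())
E
```

```text
pics
scene {'K': array([[517.94786437,   0.        , 317.03016754],
       [  0.        , 517.94786437, 243.10575485],
       [  0.        ,   0.        ,   1.        ]]), 'view': array([[-0.77435107,  0.63262356, -0.01295528,  0.41059918],
       [-0.4889719 , -0.58527112,  0.64681079,  0.22395302],
       [ 0.40160539,  0.5071934 ,  0.76254047, -1.26669551],
       [ 0.        ,  0.        ,  0.        ,  1.        ]])}
filter_box [(array([283., 263.]), 0.85)]
lid_edge [(array([278., 242.]), 0.73)]
fastener_center [(array([276., 244.]), 0.64)]
pointer_end [(array([307., 214.]), 0.73), (array([411., 321.]), 0.53)]
locked_mark [(array([277., 244.]), 0.67), (array([411., 321.]), 0.22)]
blue_pot [(array([261., 174.]), 0.8)]
maroon_bowl [(array([410., 321.]), 0.87)]
green_cup [(array([410., 324.]), 0.42)]
top {'K': array([[498.35173561,   0.        , 324.01038444],
       [  0.        , 498.35173561, 241.8539595 ],
       [  0.        ,   0.        ,   1.        ]]), 'view': array([[-0.02274024, -0.9994589 , -0.02376544,  0.0786156 ],
       [ 0.98566274, -0.02638903,  0.16665105, -0.58
[... 465 characters left out ...]
, 214.]), 0.62)]
green_cup [(array([240., 199.]), 0.81)]
{'time': 0.9, 'q': array([6.94406356e+01, 4.97700922e+00, 1.00771057e+01, 9.50979936e+01,
       1.30134438e-03, 9.00021318e+01]), 'qd': array([-0.04183846, -0.09375529,  0.044355  ,  0.05162118, -0.04079099,
       -0.07075987]), 'joint_efforts': array([ 1.60758540e-03, -5.20091522e+01,  4.64861262e+01,  1.40107004e-03,
        1.43611619e-04, -1.43140522e-05]), 'ee_pos': array([0.19314125, 0.51497104, 0.23129236]), 'tcp_rot': array([-8.99986986e+01, -2.10284394e-03,  6.94385039e+01]), 'wrist_force': array([-0.01269969, -0.19428799, -0.60465983]), 'torque': array([-0.02537721, -0.03324295,  0.00602241]), 'opening': 0.0853714340305768}
```

View pics/scene0.png

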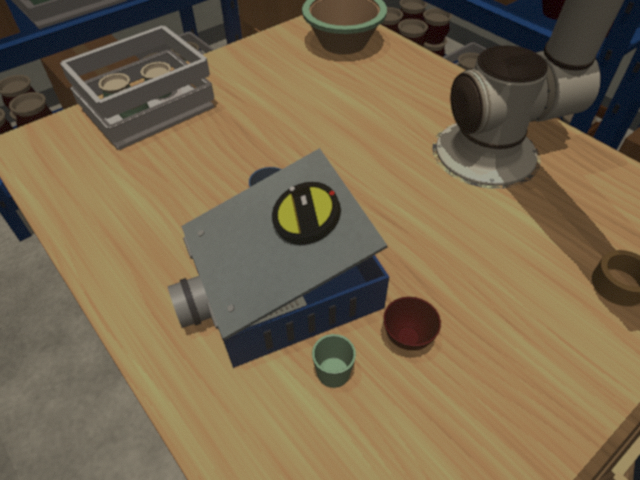

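View pics/top0.png

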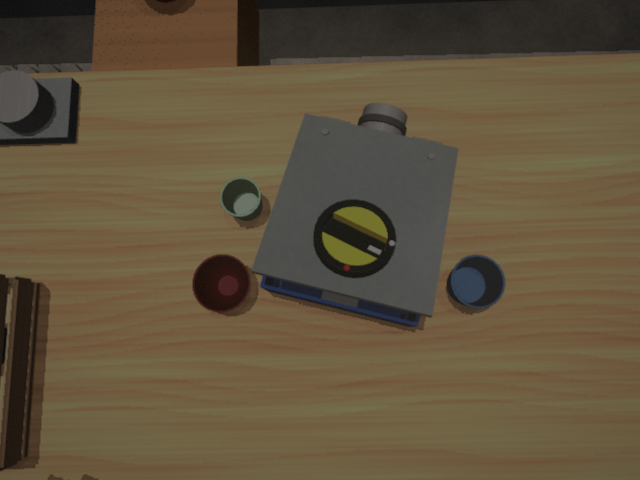

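```bash
cat > fit.py <<'E'
from h import *
from scipy.optimize import least_squares
def lidpt(p,a,P):
    x,y,yaw=p; P=np.atleast_2d(P)  # lid frame at hinge, x outward
    ca,sa=np.cos(a),np.sin(a)
    q=np.c_[0.150+P[:,0]*ca+P[:,2]*sa, P[:,1], 0.1-P[:,0]*sa+P[:,2]*ca]
    c,s=np.cos(yaw),np.sin(yaw)
    return np.c_[x+c*q[:,0]-s*q[:,1], y+s*q[:,0]+c*q[:,1], q[:,2]]
def fp(a_f,r=.048,z=.028): # pointer: -y at 0 -> -x at 90 clockwise
    return [-.215-r*np.sin(a_f), -r*np.cos(a_f), z]
E
python3 - <<'E'
from fit import *
L=.3;w=.132
obs=[("top",[0,w,.008],(306,116)),("top",[0,-w,.008],(457,150)),("top",[-L,-w,.008],(433,314)),("top",[-L,w,.008],(255,272)),
("top",[-.2695,0,.03],(347,268)),("top",[-.215,-.0545,.03],(392,243)),
("scene",[-L,-w,.008],(320,151)),("scene",[-L,w,.008],(386,243)),("scene",[0,-w,.008],(185,230)),("scene",[0,w,.008],(222,328)),
("scene",[-.2695,0,.03],(332,193)),("scene",[-.215,-.0545,.03],(292,188))]
def res(v):
    return np.concatenate([proj(n,lidpt(v[:3],v[3],P))[0]-uv for n,P,uv in obs])
s=least_squares(res,[.55,.0,0,.3],loss='soft_l1');print(s.x,np.round(s.fun.reshape(-1,2),1))
v=s.x
def r2(a): return np.concatenate([proj("top",lidpt(v[:3],v[3],fp(a[0],.036,.012)))[0]-(378,250),proj("scene",lidpt(v[:3],v[3],fp(a[0],.036,.012)))[0]-(304,200)])
t=least_squares(r2,[.2]);print(t.x,t.fun)
for a in(v[3],0):
  for P in([-.215,0,.028],[-.3,0,.008],[-.2875,0,.008],[-.29,-.1,.008],[-.2695,0,.03],fp(t.x[0],.033)): print(np.round(lidpt(v[:3],a,P)*1000))
print(np.degrees(v[2]))
for t in("blue_pot","maroon_bowl","green_cup"):
    pass
for n,uv in(("blue",(476,282)),("maroon",(222,283)),("green",(241,198))): print(n,atz("top",uv,.035)*1000)
E
```

```text
[ 0.614597    0.00343968 -0.26733822  0.29722758] [[-1.2 -2.1]
 [ 1.5 -1.4]
 [-0.3  3. ]
 [-3.6 -0.1]
 [ 0.1  0.9]
 [ 0.   1.3]
 [-1.  -4. ]
 [ 0.6  0.8]
 [-4.5 -5.1]
 [ 0.   9.2]
 [-0.6 -0.9]
 [-0.4 -0.3]]
[0.18771264] [-1.58870214  0.54159753 -1.79548576 -1.16638601]
[[569.  16. 190.]]
[[485.  39. 196.]]
[[496.  36. 192.]]
[[468. -60. 193.]]
[[519.  30. 208.]]
[[555. -14. 192.]]
[[552.  21. 128.]]
[[470.  43. 108.]]
[[482.  40. 108.]]
[[453. -56. 108.]]
[[499.  35. 130.]]
[[537.  -9. 128.]]
-15.317351533058304
blue [ 510.31905149 -197.17950313   35.        ]
maroon [519.5408083  244.88004336  35.        ]
green [672.01905307 212.23607614  35.        ]
```

```bash
python3 - <<'E'
from fit import *
v=[.6146,.0034,-.2673]
for a in(.297,.25,.2,.15,.1,.05,0): print(a,np.round(lidpt(v,a,[-.28,.085,.008])*1000,1))
E
python3 -m jog '[{"rotation":[0,0,0],"travel":[0,-30,20],"jaw":-1},{"rotation":[0,0,-5.4],"travel":[40,-50,0],"jaw":-1},{"rotation":[0,0,0],"travel":[40,-50,0],"jaw":-1},{"rotation":[0,0,0],"travel":[40,-50,0],"jaw":-1},{"rotation":[0,0,0],"travel":[40,-50,0],"jaw":-1},{"rotation":[0,0,0],"travel":[40,-50,0],"jaw":-1},{"rotation":[0,0,0],"travel":[40,-50,0],"jaw":-1},{"rotation":[0,0,0],"travel":[0,0,0],"jaw":-1}]'
```

```text
0.297 [[525.7 115.9 189.6]]
0.25 [[522.  116.9 177. ]]
0.2 [[518.6 117.8 163.5]]
0.15 [[515.9 118.6 149.8]]
0.1 [[513.8 119.1 135.9]]
0.05 [[512.4 119.5 122. ]]
0 [[511.7 119.7 108. ]]
time: 1.9
ee_pos: [0.4293, 0.1889, 0.251]
tcp_rot: [-90.0, 0.0, 63.7]
wrist_force: [1.0, 0.5, 0.5]
opening: 0.0002
```

```bash
python3 -m jog '[{"rotation":[0,0,0],"travel":[45,-35,0],"jaw":-1},{"rotation":[0,0,0],"travel":[45,-35,0],"jaw":-1},{"rotation":[0,0,0],"travel":[0,0,-25],"jaw":-1},{"rotation":[0,0,0],"travel":[0,0,-10],"jaw":-1},{"rotation":[0,0,0],"travel":[0,0,-10],"jaw":-1},{"rotation":[0,0,0],"travel":[0,0,0],"jaw":-1}]'
python3 - <<'E'
from h import *
for n in("scene","top"):
    im=bot.camera(n);cv2.imwrite(f"pics/{n}1.png",im[:,:,::-1])
im=np.hstack([cv2.imread("pics/scene1.png")[100:400,120:520],cv2.imread("pics/top1.png")[80:380,180:580]]);cv2.imwrite("pics/c1.png",im)
E
```

```text
time: 2.65
ee_pos: [0.5168, 0.1228, 0.2062]
tcp_rot: [-90.0, 0.0, 64.1]
wrist_force: [0.3, 0.9, 0.0]
opening: -0.0
```

View pics/c1.png

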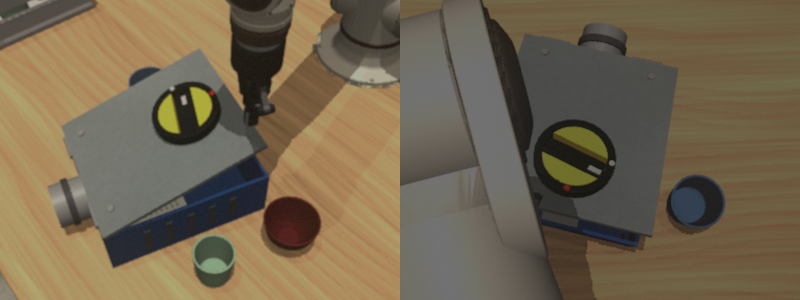

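The fingertip hangs just above the cover by its near free corner (crop ~255,110 in the scene picture), clear of the collar and the pots. Pushing down.

```bash
python3 -m jog '[{"rotation":[0,0,0],"travel":[3,-4,-10],"jaw":-1},{"rotation":[0,0,0],"travel":[0,0,-10],"jaw":-1},{"rotation":[0,0,0],"travel":[-1,0,-10],"jaw":-1},{"rotation":[0,0,0],"travel":[-1,0,-12],"jaw":-1},{"rotation":[0,0,0],"travel":[-1,0,-12],"jaw":-1},{"rotation":[0,0,0],"travel":[-1,0,-12],"jaw":-1},{"rotation":[0,0,0],"travel":[-1,0,-12],"jaw":-1}]'
```

```text
time: 3.62
ee_pos: [0.5152, 0.1182, 0.1274]
tcp_rot: [-90.0, -0.0, 64.0]
wrist_force: [-1.7, 2.3, 2.3]
opening: 0.0001
```

```bash
python3 -m jog '[{"rotation":[0,0,0],"travel":[0,0,-10],"jaw":-1},{"rotation":[0,0,0],"travel":[0,0,-6],"jaw":-1},{"rotation":[0,0,0],"travel":[0,0,0],"jaw":-1}]'
```

```text
time: 4.0
ee_pos: [0.5154, 0.118, 0.1117]
tcp_rot: [-90.0, 0.0, 64.0]
wrist_force: [0.4, -0.8, 0.5]
opening: -0.0
```

```bash
python3 -m jog '[{"rotation":[0,0,0],"travel":[0,0,-2],"jaw":-1},{"rotation":[0,0,0],"travel":[0,0,0],"jaw":-1}]';python3 -m jog '[{"rotation":[0,0,0],"travel":[0,0,-2],"jaw":-1},{"rotation":[0,0,0],"travel":[0,0,0],"jaw":-1}]'; python3 -m jog '[{"rotation":[0,0,0],"travel":[0,0,-1],"jaw":-1},{"rotation":[0,0,0],"travel":[0,0,0],"jaw":-1}]'
```

```text
time: 4.25
ee_pos: [0.5156, 0.1181, 0.1104]
tcp_rot: [-90.0, -0.0, 64.0]
wrist_force: [0.5, -0.2, -0.5]
opening: 0.0003
time: 4.5
ee_pos: [0.5155, 0.1181, 0.1083]
tcp_rot: [-90.0, -0.0, 64.0]
wrist_force: [1.3, -0.4, 0.9]
opening: -0.0004
time: 4.75
ee_pos: [0.5156, 0.1181, 0.108]
tcp_rot: [-90.0, -0.0, 64.0]
wrist_force: [-1.9, 0.2, 6.8]
opening: -0.0001
```

```bash
python3 -m jog '[{"rotation":[0,0,0],"travel":[0,0,-1],"jaw":-1},{"rotation":[0,0,0],"travel":[0,0,0],"jaw":-1}]';python3 -m jog '[{"rotation":[0,0,0],"travel":[0,0,-1],"jaw":-1},{"rotation":[0,0,0],"travel":[0,0,0],"jaw":-1},{"rotation":[0,0,0],"travel":[0,0,0],"jaw":-1}]'
```

```text
time: 5.0
ee_pos: [0.5156, 0.1181, 0.108]
tcp_rot: [-90.1, -0.1, 64.0]
wrist_force: [-4.7, -0.5, 12.7]
opening: -0.0
time: 5.38
ee_pos: [0.5156, 0.1182, 0.1079]
tcp_rot: [-90.1, -0.1, 64.0]
wrist_force: [-7.2, -2.3, 20.2]
opening: -0.0002
```

```bash
python3 -m jog '[{"rotation":[0,0,0],"travel":[0,0,40],"jaw":0},{"rotation":[0,0,0],"travel":[0,0,55],"jaw":0},{"rotation":[0,0,0],"travel":[-45,40,0],"jaw":0},{"rotation":[0,0,0],"travel":[-45,40,0],"jaw":0},{"rotation":[0,0,0],"travel":[-45,40,0],"jaw":0},{"rotation":[0,0,0],"travel":[-20,40,0],"jaw":0},{"rotation":[0,0,0],"travel":[0,0,0],"jaw":0}]'
python3 - <<'E'
from h import *
for n in("scene","top"):
    im=bot.camera(n);cv2.imwrite(f"pics/{n}2.png",im[:,:,::-1])
a=cv2.resize(cv2.imread("pics/scene2.png")[140:370,160:460],(800,613))[:600];b=cv2.resize(cv2.imread("pics/top2.png")[100:340,210:510],(800,600),interpolation=cv2.INTER_CUBIC)
cv2.imwrite("pics/cs2.png",a);cv2.imwrite("pics/ct2.png",b)
E
```

```text
time: 6.25
ee_pos: [0.3589, 0.2801, 0.2002]
tcp_rot: [-90.0, -0.0, 64.3]
wrist_force: [0.5, -0.2, -0.6]
opening: 0.0428
```

View pics/cs2.png

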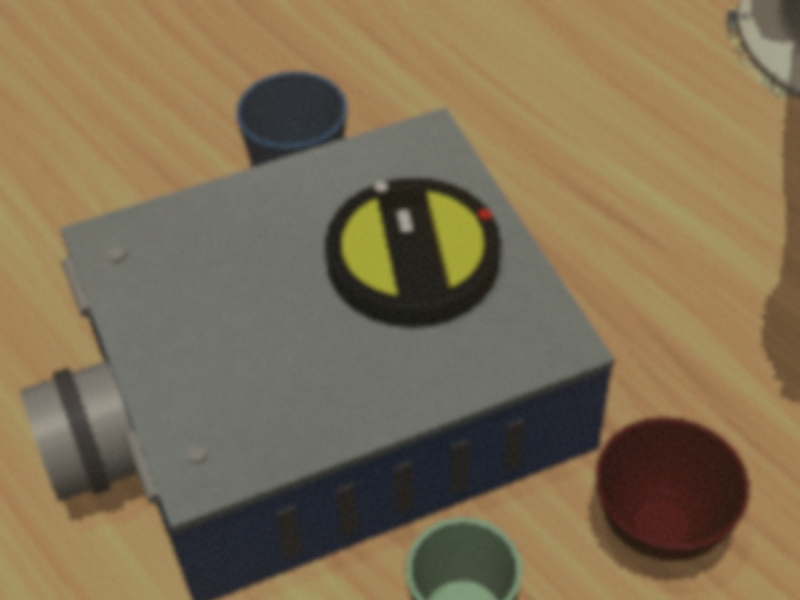

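View pics/ct2.png

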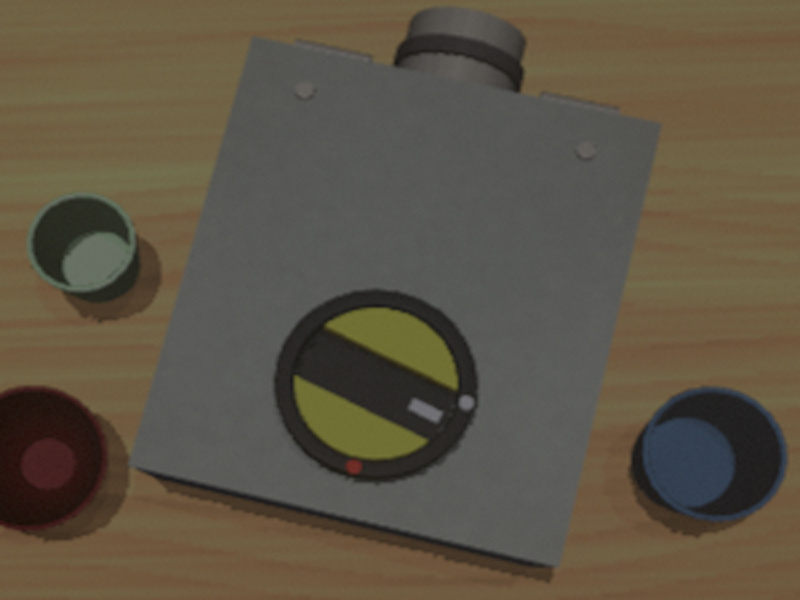

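The cover lies flush on the box and the pots are unmoved. White dot at (466,402), red at (354,467) and the stripe at (425,410) in the enlarged top crop. I'll refit from these.

```bash
cat > fit2.py <<'E'
from fit import *
L=.3;w=.132
T=lambda u,v:np.array([210+u*.375,100+v*.4]);S=lambda u,v:np.array([160+u*.375,140+v*.3752])
obs=[("top",[0,w,.008],T(251,38)),("top",[0,-w,.008],T(661,125)),("top",[-L,-w,.008],T(558,568)),("top",[-L,w,.008],T(131,466)),
("top",[-.2695,0,.03],T(354,467)),("top",[-.215,-.0545,.03],T(466,402)),
("scene",[-L,-w,.008],S(446,109)),("scene",[-L,w,.008],S(612,360)),("scene",[0,-w,.008],S(63,230)),("scene",[0,w,.008],S(175,527)),
("scene",[-.2695,0,.03],S(485,214)),("scene",[-.215,-.0545,.03],S(381,187))]
def res(v): return np.concatenate([proj(n,lidpt(v[:3],v[3],P))[0]-uv for n,P,uv in obs])
s=least_squares(res,[.61,.0,-.26,.0],loss='soft_l1');v=s.x
E
python3 - <<'E'
from fit2 import *
print(v,np.round(s.fun.reshape(-1,2),1).tolist())
for uv,n in((T(425,410),"top"),(S(404,221),"scene")):
    r=lambda a:proj(n,lidpt(v[:3],0,fp(a[0],a[1],.012)))[0]-uv
    print(least_squares(r,[.2,.03]).x)
print(lidpt(v[:3],0,[-.215,0,.028])*1000,np.degrees(v[2]))
for n,u in(("top",T(377,381)),("scene",S(413,243))): print(atz(n,u,.128)*1000)
E
```

```text
[ 0.61511051  0.00428258 -0.26549849 -0.01104438] [[-0.4, -0.2], [-0.3, -0.5], [0.0, 0.1], [-1.3, 0.8], [-0.4, 0.7], [-0.3, 1.1], [-0.9, -0.5], [0.5, -0.0], [-2.0, -1.4], [-2.0, -0.5], [-0.5, 0.5], [-0.4, -0.1]]
[0.20750492 0.03370967]
[0.254196   0.03191457]
[[552.3879957  21.3379556 128.       ]] -15.211942981787114
[554.1425602  19.983862  128.       ]
[553.48632008  24.9196777  128.        ]
```

```bash
python3 -m jog '[{"rotation":[0,0,-2],"travel":[35,-45,0],"jaw":0},{"rotation":[0,0,0],"travel":[35,-45,0],"jaw":0},{"rotation":[0,0,0],"travel":[35,-45,0],"jaw":0},{"rotation":[0,0,0],"travel":[35,-45,0],"jaw":0},{"rotation":[0,0,0],"travel":[35,-45,0],"jaw":0},{"rotation":[0,0,0],"travel":[19,-33,-25],"jaw":0},{"rotation":[0,0,0],"travel":[0,0,-25],"jaw":0},{"rotation":[0,0,0],"travel":[0,0,0],"jaw":0}]'
python3 - <<'E'
from h import *
for n in("scene","top"):
    im=bot.camera(n);cv2.imwrite(f"pics/{n}3.png",im[:,:,::-1])
im=np.hstack([cv2.imread("pics/scene3.png")[100:400,120:520],cv2.imread("pics/top3.png")[80:380,180:580]]);cv2.imwrite("pics/c3.png",im)
E
```

```text
time: 7.35
ee_pos: [0.5534, 0.0183, 0.1482]
tcp_rot: [-89.8, 0.1, 61.9]
wrist_force: [0.1, -0.4, 0.4]
opening: 0.0431
```

View pics/c3.png

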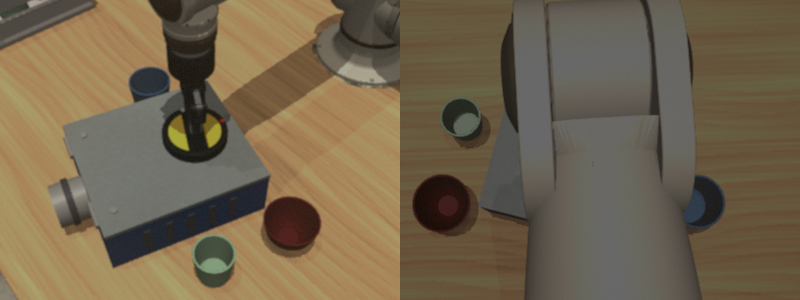

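The two fingertips hang over the slot, aligned with it, in the crop around (195,125). Lowering with a +3 mm y correction.

```bash
python3 -m jog '[{"rotation":[0,0,0],"travel":[0,3,-10],"jaw":0},{"rotation":[0,0,0],"travel":[0,0,-6],"jaw":0},{"rotation":[0,0,0],"travel":[0,0,0],"jaw":0}]';python3 -m jog '[{"rotation":[0,0,0],"travel":[0,0,-5],"jaw":0},{"rotation":[0,0,0],"travel":[0,0,0],"jaw":0}]'; python3 -m jog '[{"rotation":[0,0,0],"travel":[0,0,-5],"jaw":0},{"rotation":[0,0,0],"travel":[0,0,0],"jaw":0}]'; python3 -m jog '[{"rotation":[0,0,0],"travel":[0,0,-5],"jaw":0},{"rotation":[0,0,0],"travel":[0,0,0],"jaw":0}]'
python3 - <<'E'
from h import *
im=bot.camera("scene");cv2.imwrite("pics/c4.png",cv2.resize(im[140:290,220:420,::-1],(800,600)))
E
```

```text
time: 7.82
ee_pos: [0.5541, 0.0235, 0.1339]
tcp_rot: [-90.0, 0.0, 62.1]
wrist_force: [-0.4, -0.5, 0.1]
opening: 0.0426
time: 8.07
ee_pos: [0.5542, 0.0232, 0.129]
tcp_rot: [-90.0, 0.0, 62.1]
wrist_force: [0.4, -0.1, 0.9]
opening: 0.0428
time: 8.32
ee_pos: [0.5542, 0.0231, 0.1238]
tcp_rot: [-90.0, 0.0, 62.0]
wrist_force: [-0.4, 0.9, -0.9]
opening: 0.0428
time: 8.57
ee_pos: [0.5542, 0.0231, 0.1188]
tcp_rot: [-90.0, 0.0, 62.0]
wrist_force: [0.1, 0.1, -0.1]
opening: 0.0425
```

View pics/c4.png

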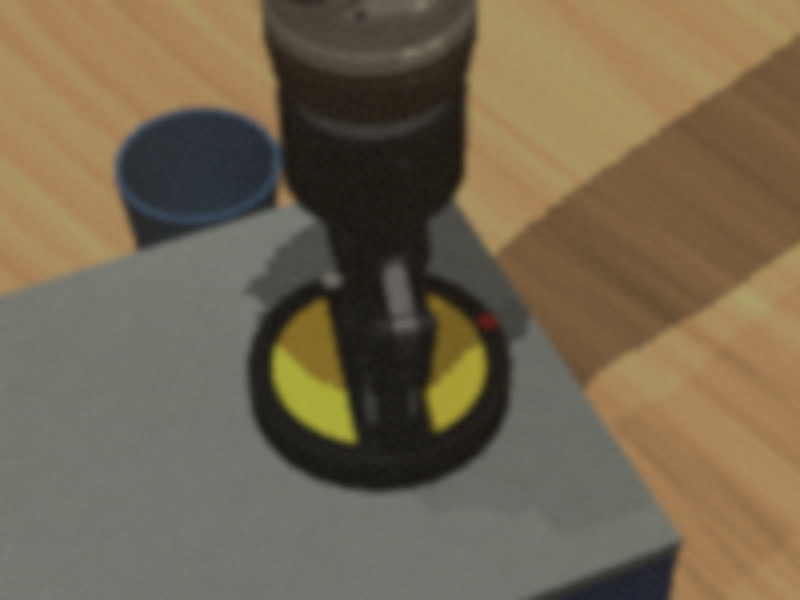

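The fingers sit in the slot line at (390,380) without contact. Feeling for the floor.

```bash
for i in 1 2 3; do python3 -m jog '[{"rotation":[0,0,0],"travel":[0,0,-3],"jaw":0},{"rotation":[0,0,0],"travel":[0,0,0],"jaw":0}]'; done
```

```text
time: 8.88
ee_pos: [0.5543, 0.0231, 0.1161]
tcp_rot: [-90.0, 0.0, 62.0]
wrist_force: [0.1, -0.6, -0.1]
opening: 0.0428
time: 9.12
ee_pos: [0.5543, 0.0231, 0.113]
tcp_rot: [-90.0, 0.0, 62.0]
wrist_force: [-1.0, -0.3, 0.1]
opening: 0.0428
time: 9.38
ee_pos: [0.5544, 0.0231, 0.1103]
tcp_rot: [-90.0, -0.0, 62.0]
wrist_force: [0.1, 0.6, -1.0]
opening: 0.0425
```

```bash
for i in 1 2; do python3 -m jog '[{"rotation":[0,0,0],"travel":[0,0,-2],"jaw":0},{"rotation":[0,0,0],"travel":[0,0,0],"jaw":0}]'; done
```

```text
time: 9.62
ee_pos: [0.5545, 0.0231, 0.11]
tcp_rot: [-90.1, -0.0, 62.0]
wrist_force: [-5.1, 0.9, 13.8]
opening: 0.0428
time: 9.88
ee_pos: [0.5546, 0.0232, 0.1099]
tcp_rot: [-90.2, -0.1, 62.0]
wrist_force: [-9.7, -0.1, 25.2]
opening: 0.0429
```

```bash
python3 -m jog '[{"rotation":[0,0,0],"travel":[-1,-1,7],"jaw":0},{"rotation":[0,0,0],"travel":[0,0,0],"jaw":0}]'; python3 -m jog '[{"rotation":[0,0,-8],"travel":[0,0,0],"jaw":0},{"rotation":[0,0,-8],"travel":[0,0,0],"jaw":0},{"rotation":[0,0,0],"travel":[0,0,0],"jaw":0}]'; python3 -m jog '[{"rotation":[0,0,-8],"travel":[0,0,0],"jaw":0},{"rotation":[0,0,-8],"travel":[0,0,0],"jaw":0},{"rotation":[0,0,0],"travel":[0,0,0],"jaw":0}]'; python3 -c "from h import *;print(bot.get_obs()['torque'])"
```

```text
time: 10.12
ee_pos: [0.5536, 0.0221, 0.1137]
tcp_rot: [-90.0, -0.0, 62.0]
wrist_force: [-0.1, 0.1, -0.5]
opening: 0.0428
time: 10.5
ee_pos: [0.5532, 0.0221, 0.1126]
tcp_rot: [-90.0, 0.0, 46.1]
wrist_force: [-0.2, 0.6, 0.8]
opening: 0.0426
time: 10.88
ee_pos: [0.5533, 0.0221, 0.1129]
tcp_rot: [-90.0, 0.0, 30.2]
wrist_force: [-0.3, 0.6, 0.6]
opening: 0.0429
[-0.01324888 -0.04087701  0.01016977]
```

```bash
python3 -m jog '[{"rotation":[0,0,-8],"travel":[0,0,0],"jaw":0},{"rotation":[0,0,-8],"travel":[0,0,0],"jaw":0},{"rotation":[0,0,0],"travel":[0,0,0],"jaw":0}]'
python3 - <<'E'
from h import *
print(bot.get_obs()['torque'])
im=bot.camera("scene");cv2.imwrite("pics/c5.png",cv2.resize(im[140:290,220:420,::-1],(800,600)))
E
```

```text
time: 11.25
ee_pos: [0.5534, 0.0221, 0.113]
tcp_rot: [-90.0, 0.0, 14.3]
wrist_force: [0.6, -1.4, -0.2]
opening: 0.0431
[-0.1416347  -0.10616997  0.02346116]
```

View pics/c5.png

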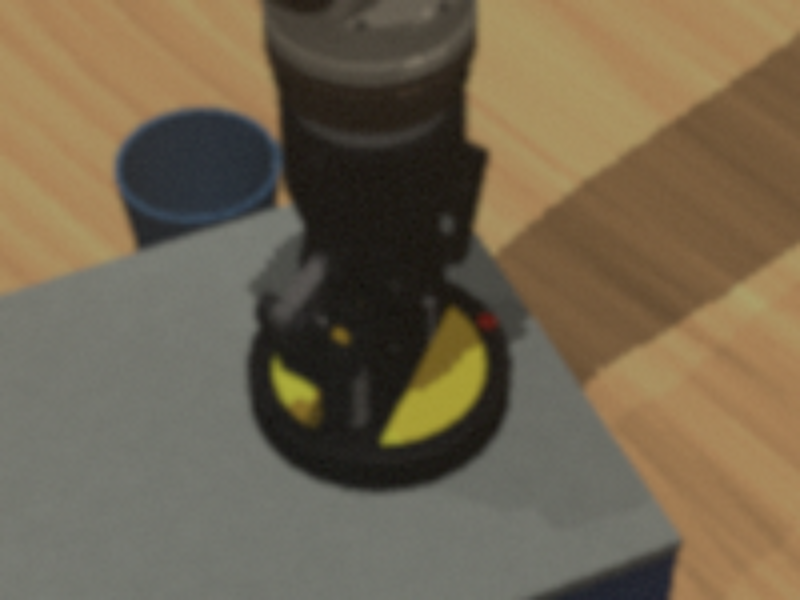

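The slot has turned along with the fingers and its free edge now runs from (380,440) to (450,310). Continuing.

```bash
python3 -m jog '[{"rotation":[0,0,-8],"travel":[0,0,0],"jaw":0},{"rotation":[0,0,-8],"travel":[0,0,0],"jaw":0},{"rotation":[0,0,-8],"travel":[0,0,0],"jaw":0},{"rotation":[0,0,-5],"travel":[0,0,0],"jaw":0},{"rotation":[0,0,0],"travel":[0,0,0],"jaw":0}]';for i in 1 2 3; do python3 -m jog '[{"rotation":[0,0,-4],"travel":[0,0,0],"jaw":0},{"rotation":[0,0,0],"travel":[0,0,0],"jaw":0}]';  python3 -c "from h import *;print(bot.get_obs()['torque'])"; done
```

```text
time: 11.92
ee_pos: [0.5534, 0.0219, 0.1131]
tcp_rot: [-90.0, 0.0, -14.7]
wrist_force: [0.9, -1.9, -1.6]
opening: 0.043
time: 12.18
ee_pos: [0.5533, 0.0219, 0.1132]
tcp_rot: [-90.0, 0.0, -18.7]
wrist_force: [-0.0, -4.0, -2.2]
opening: 0.0426
[-0.77414165 -0.14972487  0.03721971]
time: 12.42
ee_pos: [0.5533, 0.0219, 0.1132]
tcp_rot: [-90.0, 0.0, -22.7]
wrist_force: [0.5, -4.3, -1.4]
opening: 0.0426
[-0.95791675 -0.120101    0.08047953]
time: 12.68
ee_pos: [0.5534, 0.0219, 0.1132]
tcp_rot: [-90.0, -0.0, -26.8]
wrist_force: [0.8, -5.0, -2.3]
opening: 0.0427
[-0.99499839 -0.16954523  0.07398324]
```

```bash
for i in 1 2 ; do python3 -m jog '[{"rotation":[0,0,-2],"travel":[0,0,0],"jaw":0},{"rotation":[0,0,0],"travel":[0,0,0],"jaw":0}]';  python3 -c "from h import *;print(bot.get_obs()['torque'])"; done
python3 - <<'E'
from h import *
im=bot.camera("scene");cv2.imwrite("pics/c6.png",cv2.resize(im[140:290,220:420,::-1],(800,600)))
E
```

```text
time: 12.92
ee_pos: [0.5533, 0.0219, 0.1131]
tcp_rot: [-90.0, 0.0, -28.8]
wrist_force: [0.6, -4.6, -1.7]
opening: 0.0426
[-1.08942137 -0.05620178  0.04359984]
time: 13.18
ee_pos: [0.5533, 0.0219, 0.1132]
tcp_rot: [-90.0, -0.0, -30.8]
wrist_force: [-0.0, -5.2, -2.4]
opening: 0.0425
[-1.09734438 -0.00189338  0.07150758]
```

View pics/c6.png

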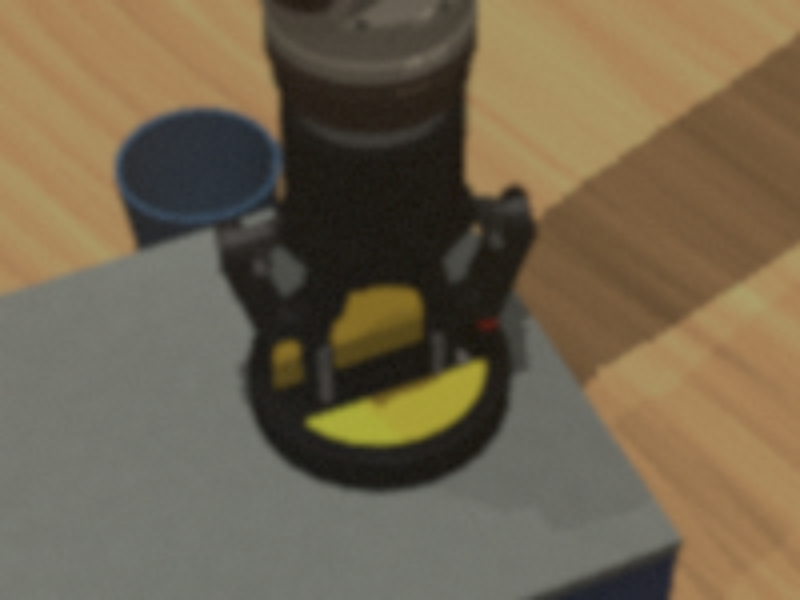

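```bash
cat > ang.py <<'E'
from fit2 import *
import sys
a=[float(x) for x in sys.argv[1:5]]
S4=lambda u,v:(220+u/4,140+v/4)
p=atz("scene",S4(a[0],a[1]),.128);q=atz("scene",S4(a[2],a[3]),.128);d=q-p
w=np.degrees(np.arctan2(d[1],d[0]));print("edge world deg",w,"pointer angle",(-(w)-90+np.degrees(v[2]))%180)
E
python3 ang.py 305 420 487 360
for i in 1 2 ; do python3 -m jog '[{"rotation":[0,0,-4],"travel":[0,0,0],"jaw":0},{"rotation":[0,0,0],"travel":[0,0,0],"jaw":0}]';  python3 -c "from h import *;print(bot.get_obs()['torque'])"; done
```

```text
edge world deg 163.75782708961123 pointer angle 91.03022992860167
time: 13.48
ee_pos: [0.5525, 0.0219, 0.1133]
tcp_rot: [-90.1, 0.0, -34.7]
wrist_force: [-5.0, -5.1, 1.0]
opening: 0.0428
[-1.5260773   0.79411038  1.58443996]
time: 13.72
ee_pos: [0.5524, 0.022, 0.1133]
tcp_rot: [-90.2, 0.0, -38.4]
wrist_force: [-7.4, -8.3, 1.0]
opening: 0.0422
[-2.1099114   0.81027001  5.391992  ]
```

Hard stop reached (torque rose from 0.07 to 5.4 N m; the slot edge measured 91° before). Turning back into the middle of the play, then lifting out.

```bash
python3 -m jog '[{"rotation":[0,0,8],"travel":[0,0,0],"jaw":0},{"rotation":[0,0,8],"travel":[0,0,0],"jaw":0},{"rotation":[0,0,2],"travel":[0,0,0],"jaw":0},{"rotation":[0,0,0],"travel":[0,0,0],"jaw":0}]'; python3 -c "from h import *;print(bot.get_obs()['torque'])"
```

```text
time: 14.22
ee_pos: [0.5534, 0.0225, 0.1135]
tcp_rot: [-90.0, -0.0, -21.0]
wrist_force: [0.5, 0.2, 0.8]
opening: 0.0426
[-0.01359256  0.00478978 -0.02515848]
```

```bash
python3 -m jog '[{"rotation":[0,0,0],"travel":[0,0,15],"jaw":0},{"rotation":[0,0,0],"travel":[0,0,20],"jaw":0},{"rotation":[0,0,0],"travel":[0,0,50],"jaw":0},{"rotation":[0,0,0],"travel":[-45,40,10],"jaw":0},{"rotation":[0,0,0],"travel":[-45,40,0],"jaw":0},{"rotation":[0,0,0],"travel":[-45,45,0],"jaw":0},{"rotation":[0,0,0],"travel":[-45,45,0],"jaw":0},{"rotation":[0,0,0],"travel":[0,45,0],"jaw":0}]'
python3 -m jog '[{"rotation":[0,0,0],"travel":[0,45,0],"jaw":0},{"rotation":[0,0,0],"travel":[0,0,0],"jaw":0},{"rotation":[0,0,0],"travel":[0,0,0],"jaw":0}]'
python3 - <<'E'
from h import *
for n in("scene","top"):
    im=bot.camera(n);cv2.imwrite(f"pics/{n}7.png",im[:,:,::-1])
a=cv2.resize(cv2.imread("pics/scene7.png")[140:290,220:420],(800,600));b=cv2.resize(cv2.imread("pics/top7.png")[100:340,190:510],(800,600),interpolation=cv2.INTER_CUBIC)
cv2.imwrite("pics/cs7.png",a);cv2.imwrite("pics/ct7.png",b)
E
```

```text
time: 15.22
ee_pos: [0.3729, 0.2367, 0.2107]
tcp_rot: [-89.8, -0.1, -20.9]
wrist_force: [1.1, 0.0, 0.2]
opening: 0.0428
time: 15.6
ee_pos: [0.3749, 0.2803, 0.2089]
tcp_rot: [-90.0, -0.0, -21.0]
wrist_force: [0.3, -0.1, 0.0]
opening: 0.0427
```

View pics/cs7.png

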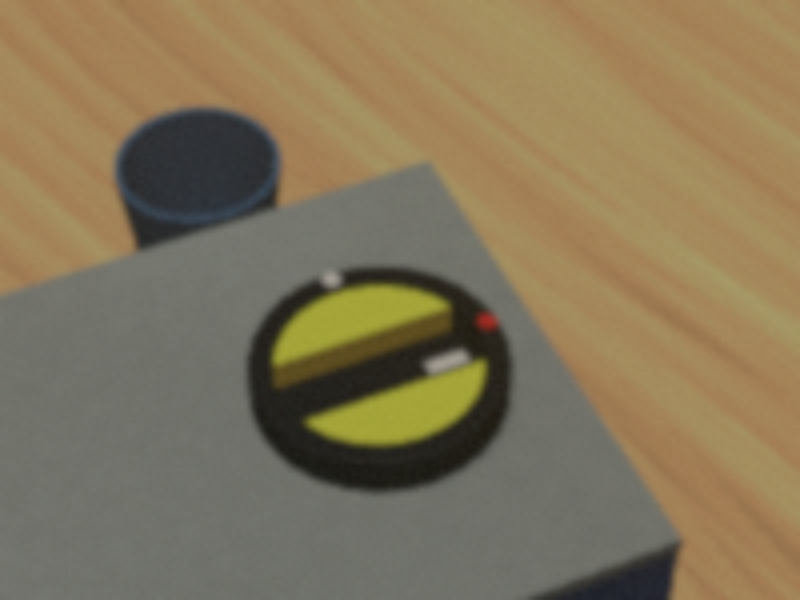

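View pics/ct7.png

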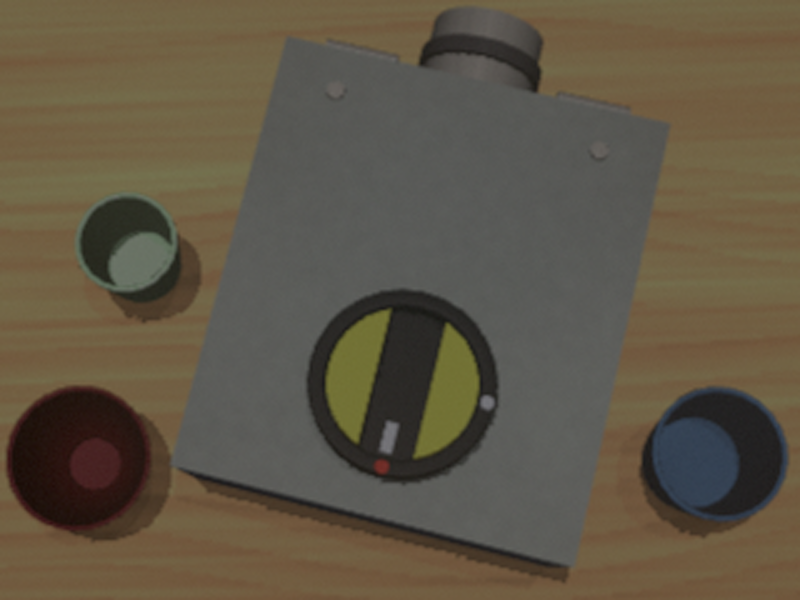

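The white stripe (389,437) points at the red dot (381,467), and the slot runs parallel to the cover's side edges. The cover is flush, all three pots are where they were, and the arm is clear.

```bash
python3 -c "
from h import *
print(bot.job_done())"
```

```text
the job is handed in; nothing more can be done
None
```

The cover is shut and the fastener is turned to its locked stop. I handed the job in at about 15.7 s of the 46 s allowed; no verdict is reported.

- **Cover:** I pushed it down with the closed fingertips beside the collar. It stopped at 108 mm above the bench, the stated shut height, and stayed there under 20 N.
- **Fastener:** I set both fingertips, part open, in the slot and turned clockwise. At the stop the torque rose from about 0.07 to 5.4 N m. I then turned back within the slot's play and lifted out.
- **Last checks:** In the final pictures the white stripe points at the red dot and the slot is parallel to the cover's sides. The slot edge had measured about 91° just before the stop. The cover is flush, the pots look unmoved, and the wrist force is about 0 with the arm clear.
- **Small disagreements:** The first pose fit from the ajar view was up to 9 pixels off at one hinge corner, and the refit after shutting was within about 2 pixels. The two cameras gave the fastener's starting angle as 0.21 and 0.25 rad, within the slot's play.

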